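Get the press die out of the bolted chest

TASK

Get the press die out of the narrow plywood die chest: turn the barrel bolt's handle up out of its notch, draw the bolt right back, and open the hatch all the way so that it stays open. Lift out the die that leans inside and stand it on its long edge in one of the empty slots of the wooden dowel rack, set down rather than dropped. Leave the die already in the rack, the can, the jar and the pliers alone.

Things in the scene. Friction and masses are not known exactly. Their poses are not given: they have to be found in the camera images.
- chest: Fixed narrow plywood chest, 230 (x) x 112 (y) x 132 mm high, one deep bin with 12 mm walls and floor. Origin: centre of its underside; x along its length, z up. The hatch covers the top from x = -115 to +73 mm; a fixed end board covers x = 75 to 115 mm and carries the bolt's keeper strap. Inside, two rests (blocks at x = -64 and +36 mm, top at z = 72 mm) hold the die leaning.
- bolt_knob (a point): Centre of the 20 mm steel ball on the handle of the 157 mm barrel bolt that lies on the hatch. Rod (14 mm) parallel to chest x, its axis at chest y = +8, z = 145 mm; ball 46 mm from that axis on an 8 mm stem. Locked: ball at chest x = +30, about y = -27, z = 175 mm, over the hatch's free side.
- bolt (a joint): Travel of the bolt in m: 0 = shot into the keeper (locked), 0.042 = drawn right back. It slides towards chest -x, friction about 2 N, and frees the hatch from about 0.025 on. With the handle down in its notch it moves only 2 mm.
- bolt_turn (a joint): Turn of the bolt's handle about the rod in rad: 0 = down in the notch, 40 degrees above level, pointing to chest -y; 0.87 = straight up; stop at 1.05. It clears the slot wall from about 0.65 on. Let go before upright it falls back, past upright it stays up. Pinched tight, the ball slips out of the pads as it turns: turn the gripper with it, or push it up from the -y side with a fingertip that rises with it.
- hatch (a joint): Opening of the hatch in rad: 0 = shut, 2.75 = fully open, laid back on its stop. Damped hinge; let go past about 1.6 it sinks on to the stop by itself, let go well before that it falls shut. Lifting it at its knob takes about 3 N.
- hatch_knob (a point): Centre of the 28 mm dark wooden ball, 36 mm above the hatch's top, by which the hatch is lifted; below the ball is a neck 12 mm thick and about 23 mm long that fingers can take from both sides. Shut: ball at chest x = -90, y = -38, z = 168 mm. It turns with the hatch.
- hatch_hinge (a point): Point on the hatch's hinge axis, which is parallel to chest x at chest y = +59, z = 126 mm. The 12 mm thick hatch swings up and over to chest +y.
- die: Press die: dark brown hardboard plate 130 x 100 x 10 mm with a round 58 mm cut-out in its middle, 90 to 210 g. Origin: centre of its long bottom edge; x along its length, y through its thickness, z up the plate to the top edge at 100 mm. It stands loose in the chest on its long edge, leaning 8 degrees away from the hinge (top edge to chest -y); over 30 mm are free on either side of its top edge.
- rack: Fixed wooden rack: base 150 (x) x 144 (y) x 18 mm with two rows (x = -38 and +38 mm) of four upright dowels, 14 mm thick, 60 mm high, at y = -60, -20, +20, +60 mm. They make three slots along x, 26 mm wide, at y = -40, 0 and +40 mm; the one at +40 is taken. Origin: centre of its underside.
- die_square: Another die of the same size and material with a square cut-out, already standing in the rack's slot at y = +40 mm. Origin: centre of its long bottom edge. Leave alone.
- can: Aluminium drink can, 66 mm across, 120 mm high, standing on the bench. Origin: centre of its underside. Leave alone.
- jar: Open glass jar, 72 mm across, 100 mm high, standing on the bench. Origin: centre of its underside. Leave alone.
- pliers: Pliers lying on the bench, 165 mm long, 12 mm high, black handles towards their -x. Origin: under the joint. Leave alone.
There are look-alikes about, which are no part of the job. Of the things like the rack, leave any that is green or pink; of the rest the larger one is meant.

How it is judged:
On the way, in this order (a step that is already met when the one before it is completed fails the run):
1. the bolt is drawn right back (value of joint bolt above 0.036 m), for 0.1 s.
2. the hatch stands fully open (value of joint hatch above 2.4 rad), for 0.2 s.
At the end, for the whole second after the job is handed in: The bolt is drawn (over 30 mm), the hatch open (over 2.4 rad), and the die stands at rest on the rack's base in an empty slot, between both rows of dowels (centre within 26 mm of the rack's middle along the slot), within 0.4 rad of upright, turned under 0.3 rad from the slot (value of joint bolt above 0.03 m and value of joint hatch above 2.4 rad and x of die in the frame of rack between -0.026 and 0.026 m and y of die in the frame of rack between -0.056 and 0.016 m and z of die in the frame of rack below 0.024 m and angle between die's own z axis and vertical below 0.4 rad and angle between the x axis of die and the x axis of rack, either way round below 0.3 rad and linear speed of die below 0.02 m/s); the robot touches nothing.
It fails at once if the die falls freely instead of being set down (height (world z) of die above 0.05 m and linear speed of die above 0.4 m/s and contact force between die and the fingers below 0.01 N).
It fails at once if the die already in the rack is shifted by more than 15 mm or knocked over (distance of die_square from where it was at the start of the episode above 0.015 m or angle between die_square's own z axis and vertical above 0.5 rad).
It fails at once if the can, jar or pliers are shifted by more than 20 mm (distance of any of can, jar, pliers from where it was at the start of the episode above 0.02 m).
It also fails if it takes over 69 s, if anything falls off the work surface, if the arm or the gripper's body presses on something with over 40 N, if the wrist force passes 120 N, or if a joint passes its speed limit or range.

ROBOT

A 7-joint arm with a two-finger parallel gripper is mounted at the origin on the work surface. World frame = base frame: x ahead of the robot, y to its left, z up, the work surface at z = 0. Lengths are in m, angles in rad, forces in N, time in s.
With the tool pointing down it reaches from about 0.425 to 0.925 m from the base axis. Payload 6.8 kg.
Tool frame: the origin (TCP) lies on the centre line of the jaws, within the pads' length; the fingertips stand bot.tip_reach ahead of it and the grasp point (between the pads) lies 3 mm ahead of it (bot.tip_reach is the distance from the TCP to the fingertips, in m); z points along the fingers, y is the line along which they close (so a half turn about z gives the same grasp; the last joint's range is limited). The gripper opens to 85 mm and grips with 20 to 120 N. Pads are 22 mm wide; open, the fingers measure 114 mm over their backs; the gripper's body (76 mm by 85 mm) begins 54 mm behind the grasp point. The pads swing forward as they close: fully open they stand 13 mm farther back than shut.
Start: joints at [1.139, 0.477, 0.022, 1.555, -0.011, 1.109, -0.083], TCP at [0.215, -0.64, 0.253] pointing down, gripper open.
Joint ranges: [-2.96, 2.96], [-0.34, 2.1], [-1.41, 1.46], [0.24, 2.44], [-1.37, 4.51], [0.17, 1.92], [-2.96, 2.96]. Speed limits (rad/s): [2.39, 2.39, 3.14, 3.14, 3.14, 3.14, 3.14].

INTERFACE

Orientations are given as a unit quaternion [w, x, y, z].
In Python, from station import bot gives the robot as it stands.
- The arm moves only by the tool jog_arm, never from a script. Its argument "deltas" is a list of rows, each a list of 7 numbers: the shift along the world's x, y, z in m, then the turn, a rotation vector about the world's x, y, z in rad, then the opening, from 0 (shut) to 1 (fully open). In form: [[x, y, z, rx, ry, rz, grip], ...]. A call has 1 to 10 rows; each row shifts and turns the commanded pose from where the row before left it; what a row does not reach is not made up. A row lasts 1/10 s, in which the tool goes at most 50 mm and 8.59 degrees, less where a joint would pass 70% of its speed; a pose out of reach is approached as far as the arm can. A call with a gripper value outside its range is refused whole. The fingers move at their own pace and stop on an object; "newtons" is the grip in N (left out, the last holds). Time passes only in rows, so rows that do not move let the fingers close. It gives the time, the measured TCP pose, the force, the opening and the grip force at its end, in the units of the state.
- bot.get_obs(): the state, without advancing time (a new reading comes with each control period).
- bot.read_camera(name): name is "scene" or "top" or "wrist"; returns a dict with "img" (384x512x3 uint8, red, green, blue), "K" (3x3 intrinsics, pixels), "eye" and "attitude" of the camera in the world. Camera axes: x right, y down, z forward; pixel columns grow to the right and rows downward; lengths in m; the calibration is good to about 2 mm. A picture is of the moment at which its call begins. There is no depth.
- bot.hand_in(): hands the job in; it is judged then, once.
The state is a dict: "t": time; "q": joint angles; "joint_vel": joint speeds; "joint_torque": joint torques, N m; "eef_pos": TCP position; "tool_rot": TCP orientation; "contact_force": force on the tool from outside, world axes, zero at the start; "torque": the same for the moment, N m; "gripper_width": opening from 0.0 (shut) to 1.0 (fully open); "grasp_force": force on a finger pad.
Only numpy, scipy, OpenCV 4.12 (cv2) and the standard library are available. Lean on these libraries where they do the work, as an engineer would, in place of code of your own. Each camera call takes 0.05 s, during which the arm holds its last target. There are 200 camera calls.

## Working session

There is one attempt and no reset: what is moved stays moved. The work goes in short steps, Python scripts to look and compute and a tool call to move; the robot and the scene stay as the last step left them, time stands still between calls to the robot, and variables do not carry over. Pictures are saved under pics/ and viewed, at most 14 in all, crops included, and the job is handed in when it is done.

Besides the shell and the picture viewer there is one more tool, called after ">>>" as a command line: name --pt "numbers of a row" for each row, then --argument value for the rest. jog_arm: Moves the arm, as the interface text tells. Its arguments: {"type":"object","properties":{"deltas":{"type":"array"},"newtons":{"type":"number"}},"required":["deltas"]}

```bash
ls && mkdir -p pics && cat > h.py <<'E'
import numpy as np, cv2
from scipy.spatial.transform import Rotation as R
from station import bot
def rot(a):
    a=np.array(a,float)
    return a if a.shape==(3,3) else R.from_quat(a,scalar_first=True).as_matrix()
def ray(c,u,v):
    d=rot(c["attitude"])@np.linalg.inv(c["K"])@np.array([u,v,1.]); return np.array(c["eye"]),d/np.linalg.norm(d)
def onz(c,u,v,z):
    e,d=ray(c,u,v); return e+d*(z-e[2])/d[2]
def proj(c,p):
    q=np.array(c["K"])@(rot(c["attitude"]).T@(np.array(p)-np.array(c["eye"]))); return q[:2]/q[2]
def tri(c1,p1,c2,p2):
    e1,d1=ray(c1,*p1);e2,d2=ray(c2,*p2)
    s=np.linalg.lstsq(np.c_[d1,-d2],e2-e1,rcond=None)[0]
    a,b=e1+s[0]*d1,e2+s[1]*d2; return (a+b)/2,np.linalg.norm(a-b)
def save(n,im): cv2.imwrite("pics/"+n+".png",cv2.cvtColor(im,cv2.COLOR_RGB2BGR))
E
python3 - <<'E'
from h import *
import pickle
print(bot.get_obs(),bot.tip_reach)
cs={n:bot.read_camera(n) for n in("scene","top")}
pickle.dump(cs,open("c0.pkl","wb"))
for n,c in cs.items(): save(n+"0",c["img"]);print(n,c["eye"],c["attitude"],c["K"])
a=np.vstack([cs["scene"]["img"],cs["top"]["img"]])
E
```

```text
pics
{'t': 0.0, 'q': array([ 1.1389107 ,  0.477791  ,  0.02234463,  1.55647418, -0.01150562,
        1.10933068, -0.08310323]), 'joint_vel': array([-2.59880513e-03, -7.83571640e-05, -1.01565314e-03,  5.11823564e-04,
        8.82973489e-04,  1.88374451e-03,  2.87179308e-04]), 'joint_torque': array([-7.67459496e-04, -5.96458554e+01,  1.60737231e+00, -2.81199288e+01,
        1.24006224e-02,  9.45305976e-03, -7.22588027e-06]), 'eef_pos': array([ 0.21455947, -0.63938674,  0.2523223 ]), 'tool_rot': array([-9.11720075e-04,  9.86922612e-01,  1.61192055e-01, -2.18330854e-04]), 'contact_force': array([0.67678615, 0.55122894, 0.94189156]), 'torque': array([-0.01547927,  0.0028781 ,  0.03001778]), 'grasp_force': 0.0, 'gripper_width': 1.0027497669394398} 0.022
scene [ 1.19865866e+00 -4.46499962e-04  1.08728010e+00] [-0.21229178  0.72520832  0.63032131 -0.17804532] [[372.10377093   0.         252.02301646]
 [  0.         372.10377093 193.35895962]
 [  0.           0.           1.        ]]
top [0.48131619 0.08462479 1.04275661] [ 0.02921976 -0.7037774   0.70831398 -0.04620483] [[396.06863919   0.         260.74487785]
 [  0.         396.06863919 195.27084495]
 [  0.           0.           1.        ]]
```

View pics/scene0.png

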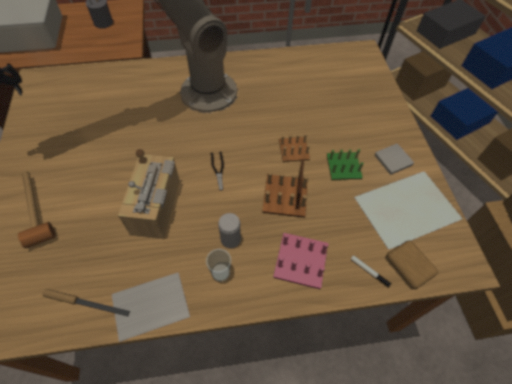

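View pics/top0.png

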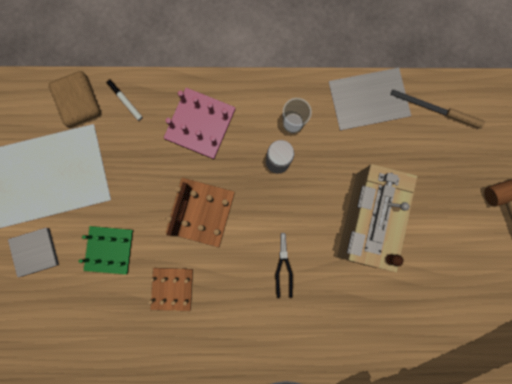

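Candidates for the rack: large wooden, top (202,212) / scene (286,195); small wooden, top (172,289); green, top (108,250); pink, top (200,123). The larger wooden one, which holds a die, is the one meant. There is only one chest, top (382,218), with the dark hatch knob at (396,260) and the bolt ball near (404,206).

```bash
python3 - <<'E'
from h import *
import pickle
cs=pickle.load(open("c0.pkl","rb"));t=cs["top"]["img"];s=cs["scene"]["img"]
z=lambda im,x,y,w,h,W,H:cv2.resize(im[y:y+h,x:x+w],(W,H),interpolation=cv2.INTER_CUBIC)
a=np.hstack([z(t,340,158,80,120,400,600),z(t,160,172,80,120,400,600)])
save("crop1",a)
b=np.hstack([z(s,110,140,80,110,400,550),z(s,250,150,70,96,400,550)])
save("crop2",b)
E
```

```text
(no output)
```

View pics/crop1.png

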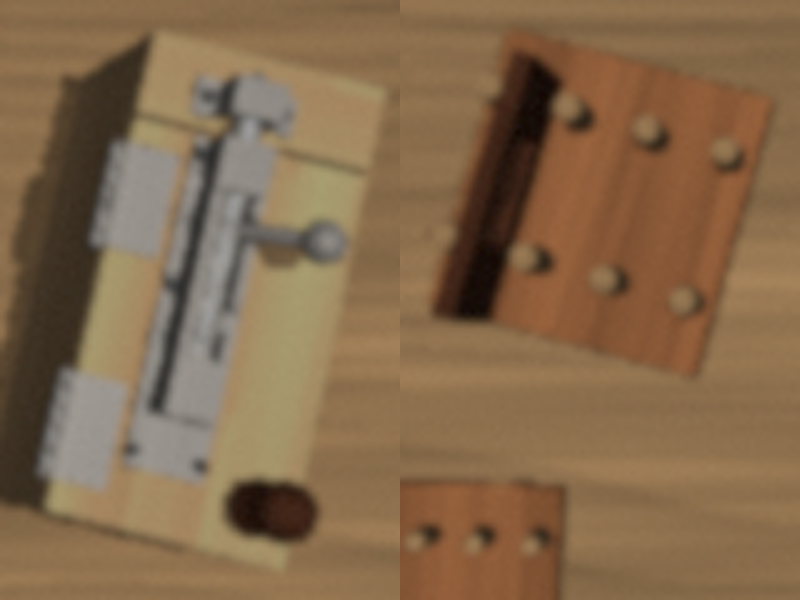

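View pics/crop2.png

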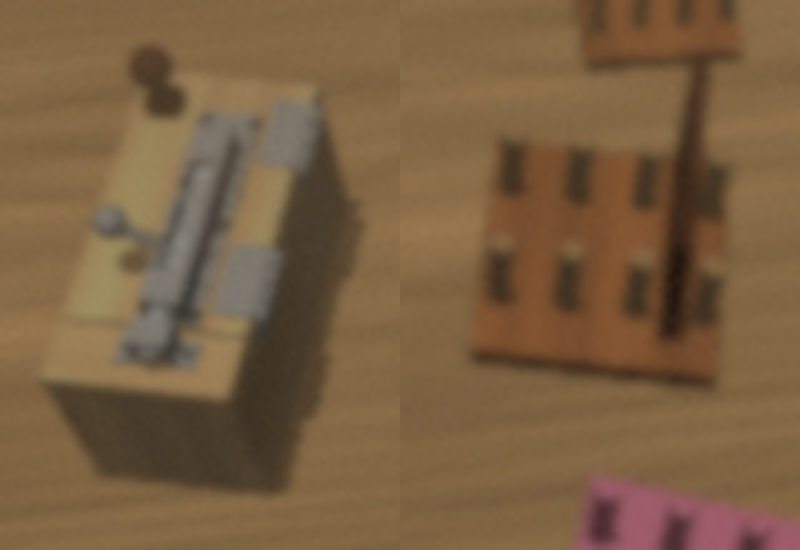

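```bash
cat >> h.py <<'E'
import os,json
def fit2(m,w):
    m=np.array(m,float);w=np.array(w,float)[:,:2];mc,wc=m.mean(0),w.mean(0)
    a,b=m-mc,w-wc; th=np.arctan2((a[:,0]*b[:,1]-a[:,1]*b[:,0]).sum(),(a*b).sum())
    c,s=np.cos(th),np.sin(th);Q=np.array([[c,-s],[s,c]]);o=wc-Q@mc
    return o,th,np.linalg.norm(b-a@Q.T,axis=1)
E
python3 - <<'E'
from h import *
import pickle
cs=pickle.load(open("c0.pkl","rb"));T=cs["top"];S=cs["scene"]
tc=lambda u,v:(340+u/5-.4,158+v/5-.4); tr=lambda u,v:(160+(u-400)/5-.4,172+v/5-.4)
sc=lambda u,v:(110+u/5-.4,140+v/5-.4); sr=lambda u,v:(250+(u-400)/5.714-.4,150+v/5.73-.4)
m=[(115,56),(115,-56),(-115,56),(-115,-56)]
w=[onz(T,*tc(*p),.132) for p in[(152,30),(385,92),(45,512),(285,572)]]
print("chest",fit2(np.array(m)/1e3,w))
w=[onz(S,*sc(*p),.132) for p in[(42,380),(232,402),(318,84)]]
print("chestS",fit2(np.array([(115,-56),(115,56),(-115,56)])/1e3,w))
ball=tri(T,tc(325,242),S,sc(110,221));kn=tri(T,tc(287,510),S,sc(150,65));print("ball",ball,"knob",kn)
d=[(38,20),(38,-20),(38,-60),(-38,20),(-38,-20),(-38,-60)]
w=[onz(T,*tr(*p),.078) for p in[(573,108),(648,129),(725,150),(529,255),(606,277),(683,297)]]
print("rack dowels",fit2(np.array(d)/1e3,w))
w=[onz(T,*tr(*p),.018) for p in[(503,30),(773,97),(697,378),(437,318)]]
print("rack base",fit2(np.array([(75,72),(75,-72),(-75,-72),(-75,72)])/1e3,w))
w=[onz(S,*sr(*p),.018) for p in[(503,140),(475,355),(716,378)]]
print("rack S",fit2(np.array([(-75,-72),(75,-72),(75,72)])/1e3,w))
print("can",onz(T,281,153,.12))
E
```

```text
chest (array([ 0.52618246, -0.22075714]), np.float64(-0.2539213865939921), array([0.00091313, 0.00099643, 0.00032439, 0.0006945 ]))
chestS (array([ 0.53039937, -0.22090669]), np.float64(-0.24712787188294533), array([0.00059694, 0.00192381, 0.00150992]))
ball (array([ 0.54889453, -0.25659274,  0.17199947]), np.float64(6.751086994178675e-06)) knob (array([ 0.43095121, -0.23606386,  0.16793671]), np.float64(0.0005667869356485026))
rack dowels (array([0.54965051, 0.21595043]), np.float64(-0.274378017736426), array([0.00177128, 0.00094274, 0.00155294, 0.00155152, 0.00050552,
       0.00172714]))
rack base (array([0.54706165, 0.21634421]), np.float64(-0.2385457185394422), array([0.00145272, 0.00037722, 0.00345492, 0.00397501]))
rack S (array([0.55399096, 0.21816408]), np.float64(-0.272534120342912), array([0.00163664, 0.00272174, 0.00382007]))
can [0.68078419 0.01317061 0.12      ]
```

The large wooden rack is confirmed, with two free slots. The chest sits at about (0.528, −0.221) with yaw −0.25, and the ball and knob positions agree with that. Next I move to the −y side of the bolt ball.

>>> jog_arm --pt "0.0327 0.035 0.002 0 0 0.1 0" --pt "0.0327 0.035 0.002 0 0 0.1 0" --pt "0.0327 0.035 0.002 0 0 0.1 0" --pt "0.0327 0.035 0.002 0 0 0.1 0" --pt "0.0327 0.035 0.002 0 0 0.1 0" --pt "0.0327 0.035 0.002 0 0 0.1 0" --pt "0.0327 0.035 0.002 0 0 0.1 0" --pt "0.0327 0.035 0.002 0 0 0.1 0" --pt "0.0327 0.035 0 0 0 0.1 0" --pt "0.0327 0.035 0 0 0 0.1 0" --newtons 40

```text
t: 1.1
eef_pos: [0.5426, -0.2884, 0.2691]
tool_rot: [-0.0, 0.788, 0.616, -0.0]
contact_force: [0.7, 0.2, 0.0]
gripper_width: 0.003
grasp_force: 0.0
```

>>> jog_arm --pt "0 0 -0.041 0 0 0 0" --pt "0 0 -0.041 0 0 0 0" --pt "0.002 0.0078 0 0 0 0 0" --pt "0.0015 0.0058 0.001 0 0 0 0" --pt "0.0015 0.0058 0.003 0 0 0 0" --pt "0.0015 0.0058 0.003 0 0 0 0" --pt "0.0015 0.0058 0.003 0 0 0 0" --pt "0.0015 0.0058 0.002 0 0 0 0" --pt "0.0015 0.0058 0.002 0 0 0 0" --pt "0.0015 0.0058 0.001 0 0 0 0"

```text
t: 2.1
eef_pos: [0.5545, -0.2408, 0.2027]
tool_rot: [0.0, 0.789, 0.615, 0.0]
contact_force: [-0.2, 0.4, 0.2]
gripper_width: -0.001
grasp_force: 0.1
```

>>> jog_arm --pt "0.0012 0.0045 0.0 0 0 0 0" --pt "0.0005 0.002 0.0 0 0 0 0"

```text
t: 2.3
eef_pos: [0.5561, -0.2341, 0.2022]
tool_rot: [-0.0, 0.789, 0.615, 0.0]
contact_force: [-0.1, 1.0, 0.2]
gripper_width: -0.003
grasp_force: 0.0
```

```bash
cat > look.py <<'E'
from h import *
import sys,pickle
n=sys.argv[1];cs={k:bot.read_camera(k) for k in("scene","top","wrist")};pickle.dump(cs,open(n+".pkl","wb"))
z=lambda im,x,y,w,h,W,H:cv2.resize(im[y:y+h,x:x+w],(W,H),interpolation=cv2.INTER_CUBIC)
save(n,np.hstack([z(cs["scene"]["img"],110,130,80,120,250,375),z(cs["top"]["img"],330,158,80,120,250,375),z(cs["wrist"]["img"],0,0,512,384,300,225)[[*range(225)]+[224]*150]]))
print(bot.get_obs()["contact_force"])
E
python3 look.py a1
```

```text
[-1.27574627  0.15532475  0.10494819]
```

View pics/a1.png

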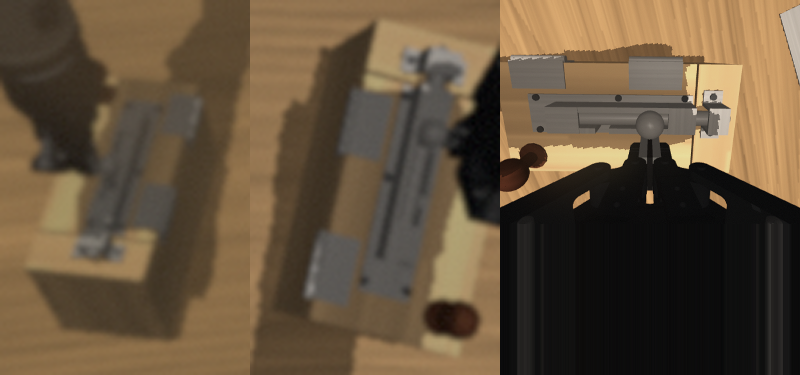

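The wrist view puts the ball at (650,123), directly over the rod, so the handle is about upright. I nudge it a little further to be sure.

>>> jog_arm --pt "0.0005 0.002 0.0 0 0 0 0" --pt "0.0005 0.002 0.0 0 0 0 0"

```text
t: 2.65
eef_pos: [0.5564, -0.2328, 0.2022]
tool_rot: [0.001, 0.789, 0.614, -0.001]
contact_force: [-2.1, -7.0, 1.0]
gripper_width: 0.001
grasp_force: 3.2
```

>>> jog_arm --pt "-0.0037 -0.0145 0.0 0 0 0 0" --pt "0 0 0.045 0 0 0 0.55" --pt "0 0 0 0 0 0 0.55" --pt "0.0044 0.0172 0.0 0 0 0 0.55" --pt "0.0044 0.0172 0 0 0 0 0.55" --pt "0 0 0 0 0 0 0.55" --pt "0 0 -0.026 0 0 0 0.55" --pt "0 0 -0.026 0 0 0 0.55" --pt "0 0 0 0 0 0 0.0" --pt "0 0 0 0 0 0 0.0" --newtons 30

```text
t: 3.65
eef_pos: [0.5618, -0.2121, 0.1954]
tool_rot: [-0.0, 0.789, 0.614, -0.0]
contact_force: [-0.2, -0.0, -1.9]
gripper_width: 0.222
grasp_force: 12.6
```

>>> jog_arm --pt "0 0 0 0 0 0 0" --pt "-0.0048 0.0012 0 0 0 0 0" --pt "-0.0048 0.0012 0 0 0 0 0" --pt "-0.0048 0.0012 0 0 0 0 0" --pt "-0.0048 0.0012 0 0 0 0 0" --pt "-0.0048 0.0012 0 0 0 0 0" --pt "-0.0048 0.0012 0 0 0 0 0" --pt "-0.0048 0.0012 0 0 0 0 0" --pt "-0.0048 0.0012 0 0 0 0 0" --pt "-0.0024 0.0006 0 0 0 0 0"

```text
t: 4.65
eef_pos: [0.5208, -0.201, 0.1954]
tool_rot: [0.0, 0.789, 0.615, -0.0]
contact_force: [3.9, -2.2, -5.0]
gripper_width: 0.209
grasp_force: 29.6
```

>>> jog_arm --pt "-0.002 0.0005 0 0 0 0 0" --pt "-0.0015 0.0004 0 0 0 0 0" --pt "0 0 0 0 0 0 0"

```text
t: 4.95
eef_pos: [0.5206, -0.2004, 0.1965]
tool_rot: [0.003, 0.789, 0.615, 0.002]
contact_force: [8.8, -3.4, -5.9]
gripper_width: 0.208
grasp_force: 29.6
```

```bash
python3 look.py a2
```

```text
[ 9.31578657 -3.00130873 -5.33823538]
```

View pics/a2.png

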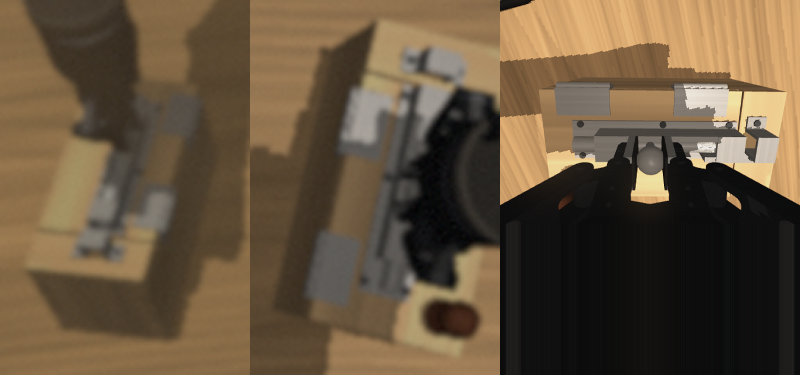

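The rod is clear of the keeper at (760,145) and the bolt is against its stop. I release it and go to the hatch knob.

>>> jog_arm --pt "0.0015 0 0 0 0 0 0.55" --pt "0 0 0 0 0 0 0.55" --pt "0 0 0.03 0 0 0 0.55" --pt "0 0 0.04 0 0 0 0.6" --pt "-0.03 -0.012 0 0 0 0 0.6" --pt "-0.03 -0.012 0 0 0 0 0.6" --pt "-0.031 -0.0115 0 0 0 0 0.6" --pt "0 0 -0.045 0 0 0 0.6" --pt "0 0 -0.045 0 0 0 0.6" --pt "0 0 0 0 0 0 0.6"

```text
t: 6.1
eef_pos: [0.4242, -0.2337, 0.171]
tool_rot: [-0.005, 0.789, 0.615, -0.002]
contact_force: [-1.6, -0.6, 0.6]
gripper_width: 0.601
grasp_force: 0.0
```

>>> jog_arm --pt "0.0068 -0.0023 0 0 0 0 0.6" --pt "0 0 0 0 0 0 0" --pt "0 0 0 0 0 0 0" --pt "0 0 0 0 0 0 0" --pt "0 0 0 0 0 0 0" --newtons 40

```text
t: 6.6
eef_pos: [0.4315, -0.2371, 0.1769]
tool_rot: [-0.003, 0.789, 0.614, -0.003]
contact_force: [-15.1, 4.7, 13.8]
gripper_width: 0.302
grasp_force: 38.4
```

```bash
python3 - <<'E'
from h import *
o=bot.get_obs();print(o["eef_pos"],o["contact_force"],o["grasp_force"],o["gripper_width"])
th=np.arange(0,2.05,.12);f=np.radians(156.6)-th
y=.059+.1057*np.cos(f);z=.126+.1057*np.sin(f)
d=np.diff(y);print([[round(a*.247,4),round(a*.969,4),round(b,4)] for a,b in zip(d,np.diff(z))])
E
```

```text
[ 0.43145756 -0.23706727  0.17687023] [-15.05316017   4.68619051  13.8189654 ] 38.409499526023865 0.30171961175194983
[[np.float64(0.0014), np.float64(0.0055), np.float64(0.0113)], [np.float64(0.0017), np.float64(0.0068), np.float64(0.0105)], [np.float64(0.002), np.float64(0.008), np.float64(0.0096)], [np.float64(0.0023), np.float64(0.0091), np.float64(0.0086)], [np.float64(0.0025), np.float64(0.01), np.float64(0.0074)], [np.float64(0.0027), np.float64(0.0108), np.float64(0.0061)], [np.float64(0.0029), np.float64(0.0114), np.float64(0.0047)], [np.float64(0.003), np.float64(0.0119), np.float64(0.0033)], [np.float64(0.0031), np.float64(0.0122), np.float64(0.0018)], [np.float64(0.0031), np.float64(0.0123), np.float64(0.0003)], [np.float64(0.0031), np.float64(0.0122), np.float64(-0.0012)], [np.float64(0.0031), np.float64(0.012), np.float64(-0.0027)], [np.float64(0.003), np.float64(0.0116), np.float64(-0.0042)], [np.float64(0.0028), np.float64(0.011), np.float64(-0.0056)], [np.float64(0.0026), np.float64(0.0103), np.float64(-0.0069)], [np.float64(0.0024), np.float64(0.0094), np.float64(-0.0081)], [np.float64(0.0021), np.float64(0.0084), np.float64(-0.0092)]]
```

>>> jog_arm --pt "-0.002 0.0005 0 0 0 0 0" --pt "0.0014 0.0055 0.0113 0 0 0 0" --pt "0.0017 0.0068 0.0105 0 0 0 0" --pt "0 0 0 0 0 0 0"

```text
t: 7.0
eef_pos: [0.4349, -0.2235, 0.1987]
tool_rot: [-0.001, 0.788, 0.615, -0.001]
contact_force: [-8.2, 1.3, -4.4]
gripper_width: 0.297
grasp_force: 39.9
```

```bash
python3 look.py a3
```

```text
[-7.79855765  0.72040338 -2.76743513]
```

View pics/a3.png

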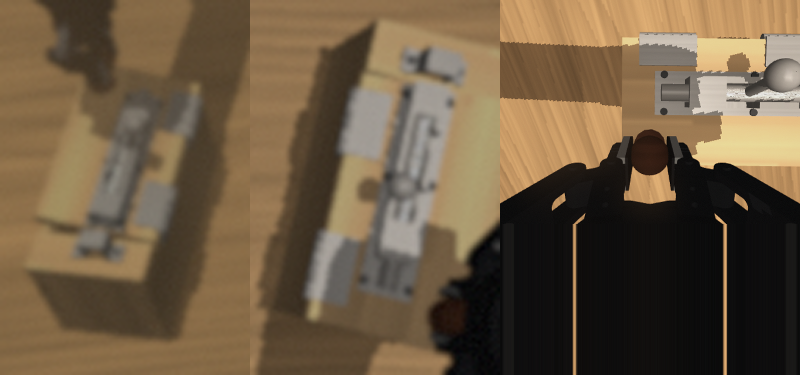

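The knob ball is between the pads at (650,152) and the hatch is starting to lift. I continue along the arc.

>>> jog_arm --pt "0.001 0.0083 0.0096 0 0 0 0" --pt "0.0013 0.0094 0.0086 0 0 0 0" --pt "0.0025 0.01 0.0074 0 0 0 0" --pt "0.0027 0.0108 0.0061 0 0 0 0" --pt "0.0029 0.0114 0.0047 0 0 0 0" --pt "0.003 0.0119 0.0033 0 0 0 0" --pt "0.0031 0.0122 0.0018 0 0 0 0" --pt "0.0031 0.0123 0.0003 0 0 0 0"

```text
t: 7.95
eef_pos: [0.4572, -0.1373, 0.24]
tool_rot: [0.001, 0.789, 0.615, 0.001]
contact_force: [-0.5, 0.3, 0.1]
gripper_width: 0.002
grasp_force: 0.0
```

The ball slipped out, so the grip was too high on it. I go back above the knob and check by colour mask that the hatch has fallen shut.

>>> jog_arm --pt "0 0 0.02 0 0 0 0.6" --pt "-0.006 -0.025 0 0 0 0 0.6" --pt "-0.006 -0.025 0 0 0 0 0.6" --pt "-0.006 -0.025 0 0 0 0 0.6" --pt "-0.006 -0.024 0 0 0 0 0.6" --pt "0 0 0 0 0 0 0.6" --pt "0 0 0 0 0 0 0.6" --pt "0 0 0 0 0 0 0.6"

```text
t: 8.75
eef_pos: [0.4326, -0.2365, 0.2593]
tool_rot: [0.0, 0.788, 0.615, 0.0]
contact_force: [1.0, 0.5, 0.1]
gripper_width: 0.6
grasp_force: 0.0
```

```bash
python3 - <<'E'
from h import *
print(bot.get_obs()["eef_pos"])
c=bot.read_camera("wrist");t=bot.read_camera("top")
for n,c in(("w",c),("t",t)):
    im=c["img"];h=cv2.cvtColor(im,cv2.COLOR_RGB2HSV)
    p=proj(c,[.431,-.236,.168]);i,j=p.astype(int);print(n,p,im[max(j-1,0):j+2:2,max(i-1,0):i+2:2].tolist() if 0<=j<384 else "")
    m=((h[...,0]<12)&(h[...,1]>110)&(h[...,2]<110)&(h[...,2]>20)).astype(np.uint8)
    k,l,s,ce=cv2.connectedComponentsWithStats(m)
    for q in range(1,k):
        if s[q,4]>30:print(s[q],ce[q])
save("w4",bot.read_camera("wrist")["img"])
E
```

```text
[ 0.43258774 -0.23650357  0.25927599]
w [252.18557861 207.48886251] [[[49, 28, 18], [48, 28, 17]], [[48, 28, 18], [49, 30, 19]]]
[ 233  173   41   53 1600] [253.71875  199.124375]
t [397.11635519 259.59783472] [[[41, 23, 16], [39, 22, 15]], [[41, 23, 15], [42, 25, 14]]]
[167 182  25  53 497] [179.18511066 209.10462777]
[386 255  16  10 113] [393.86725664 259.7079646 ]
```

>>> jog_arm --pt "-0.0015 0.0005 -0.04 0 0 0 0.6" --pt "0 0 -0.04 0 0 0 0.6" --pt "0 0 -0.018 0 0 0 0.6" --pt "0 0 0 0 0 0 0.2" --pt "0 0 0 0 0 0 0.0" --pt "0 0 0 0 0 0 0.0" --pt "0 0 0 0 0 0 0.0" --newtons 80

```text
t: 9.6
eef_pos: [0.4312, -0.2365, 0.1618]
tool_rot: [0.001, 0.788, 0.615, 0.001]
contact_force: [2.7, 3.2, -5.3]
gripper_width: 0.289
grasp_force: 78.6
```

>>> jog_arm --pt "0.0014 0.0055 0.0113 0 0 0 0" --pt "0.0017 0.0068 0.0105 0 0 0 0" --pt "0.002 0.008 0.0096 0 0 0 0" --pt "0.0023 0.0091 0.0086 0 0 0 0"

```text
t: 10.0
eef_pos: [0.4364, -0.217, 0.2048]
tool_rot: [0.005, 0.791, 0.611, -0.003]
contact_force: [-9.3, -20.5, 21.2]
gripper_width: 0.26
grasp_force: 93.7
```

```bash
python3 look.py a5
```

```text
[-19.48992695 -26.01045347  34.49025064]
```

View pics/a5.png

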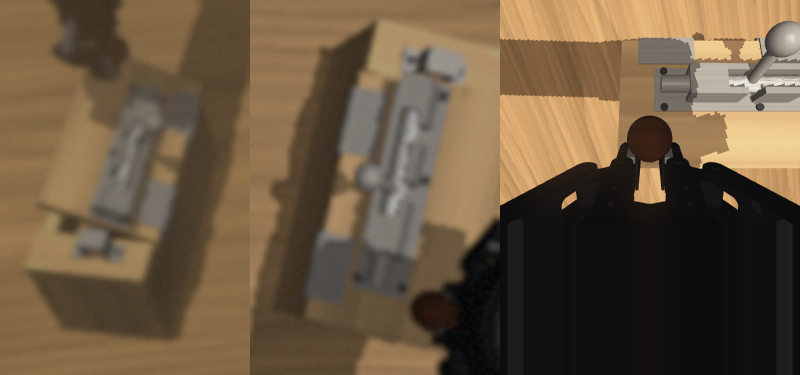

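The ball has slid out at the +y edge of the pads because the tool did not turn with the hatch. I'll regrasp with the tool tilted back and turn it along with the hatch.

>>> jog_arm --pt "0 0 0 0 0 0 0.6" --pt "0 0 0.03 0 0 0 0.6" --pt "0 -0.015 0.03 0.097 -0.025 0 0.6" --pt "-0.003 -0.015 0 0.097 -0.025 0 0.6" --pt "-0.004 -0.015 0 0.097 -0.025 0 0.6" --pt "-0.004 -0.015 0 0.097 -0.025 0 0.6" --pt "-0.003 0 0 0.097 -0.025 0 0.6" --pt "0 0 0 0.097 -0.025 0 0.6" --pt "0 0 0 0 0 0 0.6" --newtons 40

```text
t: 11.05
eef_pos: [0.4222, -0.2709, 0.2603]
tool_rot: [-0.181, 0.755, 0.585, 0.235]
contact_force: [0.0, 0.1, 0.3]
gripper_width: 0.601
grasp_force: 0.0
```

```bash
cat > st.py <<'E'
from h import *
o=bot.get_obs();print("pos",o["eef_pos"].round(4),"dir",(rot(o["tool_rot"])[:,2]).round(3),"ycl",(rot(o["tool_rot"])[:,1]).round(3),"q",o["q"].round(2),o["contact_force"].round(1))
E
python3 st.py; python3 - <<'E'
from h import *
c=bot.read_camera("wrist")
h=cv2.cvtColor(c["img"],cv2.COLOR_RGB2HSV);m=((h[...,0]<12)&(h[...,1]>110)&(h[...,2]<110)&(h[...,2]>20)).astype(np.uint8)
k,l,s,ce=cv2.connectedComponentsWithStats(m)
print(proj(c,[.431,-.236,.168]),[(s[q],ce[q]) for q in range(1,k) if s[q,4]>100])
E
```

```text
pos [ 0.4222 -0.2709  0.2603] dir [ 0.143  0.548 -0.824] ycl [ 0.968 -0.251  0.001] q [ 1.02  0.39 -0.34  1.82 -0.43  1.25  0.63] [0.  0.1 0.3]
[254.24759549 236.89386214] [(array([ 236,  215,   39,   47, 1383], dtype=int32), array([255.52133044, 237.05567607]))]
```

>>> jog_arm --pt "0 0 -0.038 0 0 0 0.6" --pt "0.0048 0.0188 -0.029 0 0 0 0.6" --pt "0.0048 0.0188 -0.029 0 0 0 0.6" --pt "0 0 0 0 0 0 0.2" --pt "0 0 0 0 0 0 0" --pt "0 0 0 0 0 0 0" --pt "0 0 0 0 0 0 0" --newtons 50

```text
t: 11.8
eef_pos: [0.4333, -0.2286, 0.1661]
tool_rot: [-0.181, 0.753, 0.588, 0.234]
contact_force: [0.5, 8.1, -6.4]
gripper_width: 0.298
grasp_force: 49.6
```

```bash
python3 st.py; python3 - <<'E'
from h import *
# ball arc, tool rotating at equal rate about ball; TCP = ball + 5mm*dir; rotate all about hinge rigidly
cy=np.array([-.0352,.164])-[.059,.126]
D=.12;P=[]
for k in range(17):
    a=-D*k;P.append([np.cos(a)*cy[0]-np.sin(a)*cy[1],np.sin(a)*cy[0]+np.cos(a)*cy[1]])
d=np.diff(np.array(P),axis=0);print([[float(round(a*.247,4)),float(round(a*.969,4)),float(round(b,4))] for a,b in d])
E
```

```text
pos [ 0.4333 -0.2286  0.1661] dir [ 0.139  0.549 -0.824] ycl [ 0.97  -0.242  0.002] q [ 0.97  0.49 -0.37  1.94 -0.45  1.03  0.67] [ 0.5  8.1 -6.4]
[[0.0013, 0.0051, 0.011], [0.0016, 0.0063, 0.0103], [0.0019, 0.0075, 0.0094], [0.0022, 0.0085, 0.0085], [0.0024, 0.0094, 0.0073], [0.0026, 0.0102, 0.0061], [0.0028, 0.0108, 0.0048], [0.0029, 0.0113, 0.0035], [0.003, 0.0116, 0.002], [0.003, 0.0118, 0.0006], [0.003, 0.0118, -0.0009], [0.003, 0.0116, -0.0023], [0.0029, 0.0112, -0.0037], [0.0027, 0.0107, -0.0051], [0.0026, 0.01, -0.0064], [0.0024, 0.0092, -0.0076]]
```

>>> jog_arm --pt "0.0013 0.0051 0.011 -0.116 0.03 0 0" --pt "0.0016 0.0063 0.0103 -0.116 0.03 0 0" --pt "0.0019 0.0075 0.0094 -0.116 0.03 0 0" --pt "0.0022 0.0085 0.0085 -0.116 0.03 0 0"

```text
t: 12.2
eef_pos: [0.441, -0.1992, 0.2049]
tool_rot: [-0.036, 0.787, 0.614, 0.048]
contact_force: [8.9, 15.9, -29.3]
gripper_width: 0.301
grasp_force: 50.9
```

>>> jog_arm --pt "0 0 0 0 0 0 0"

```text
t: 12.3
eef_pos: [0.4416, -0.1968, 0.2065]
tool_rot: [-0.036, 0.784, 0.617, 0.047]
contact_force: [4.1, 6.8, -16.1]
gripper_width: 0.297
grasp_force: 52.0
```

```bash
python3 st.py
```

```text
pos [ 0.4416 -0.1968  0.2065] dir [ 0.03   0.115 -0.993] ycl [ 0.972 -0.235  0.002] q [ 0.62  0.25 -0.29  2.02 -0.06  0.89  0.14] [  4.1   6.8 -16.1]
```

The hatch is held and moving. Its damping is strong, so I go at half speed.

>>> jog_arm --pt "0.0012 0.0047 0.0037 -0.058 0.015 0 0" --pt "0.0012 0.0047 0.0037 -0.058 0.015 0 0" --pt "0.0013 0.0051 0.0031 -0.058 0.015 0 0" --pt "0.0013 0.0051 0.0031 -0.058 0.015 0 0" --pt "0.0014 0.0054 0.0024 -0.058 0.015 0 0" --pt "0.0014 0.0054 0.0024 -0.058 0.015 0 0" --pt "0.0015 0.0056 0.0018 -0.058 0.015 0 0" --pt "0.0015 0.0057 0.0017 -0.058 0.015 0 0" --newtons 60

```text
t: 13.1
eef_pos: [0.4519, -0.1579, 0.2237]
tool_rot: [0.108, 0.776, 0.606, -0.139]
contact_force: [11.6, 2.3, -44.3]
gripper_width: 0.301
grasp_force: 61.0
```

```bash
python3 st.py
```

```text
pos [ 0.4519 -0.1579  0.2237] dir [-0.085 -0.336 -0.938] ycl [ 0.97  -0.243 -0.001] q [ 0.23  0.23 -0.28  2.04  0.47  1.03 -0.57] [ 11.6   2.3 -44.3]
```

>>> jog_arm --pt "0 0 -0.004 0 0 0 0" --pt "0 0 0 0 0 0 0"

```text
t: 13.3
eef_pos: [0.4511, -0.161, 0.2225]
tool_rot: [0.108, 0.777, 0.605, -0.141]
contact_force: [-0.4, 1.5, -10.6]
gripper_width: 0.295
grasp_force: 63.0
```

```bash
python3 st.py
```

```text
pos [ 0.4511 -0.161   0.2225] dir [-0.087 -0.338 -0.937] ycl [ 0.969 -0.246 -0.002] q [ 0.23  0.24 -0.27  2.04  0.48  1.03 -0.57] [ -0.4   1.5 -10.6]
```

>>> jog_arm --pt "0.0014 0.0056 0.001 -0.058 0.015 0 0" --pt "0.0014 0.0057 0.0007 -0.058 0.015 0 0" --pt "0.0015 0.0057 0.0003 -0.058 0.015 0 0" --pt "0.0015 0.0057 0 -0.058 0.015 0 0" --pt "0.0015 0.0057 -0.0004 -0.058 0.015 0 0" --pt "0.0014 0.0057 -0.0008 -0.058 0.015 0 0" --pt "0.0014 0.0056 -0.0011 -0.058 0.015 0 0"

```text
t: 14.0
eef_pos: [0.4613, -0.1225, 0.2226]
tool_rot: [0.231, 0.731, 0.567, -0.3]
contact_force: [-1.6, -1.9, -8.6]
gripper_width: 0.299
grasp_force: 63.1
```

```bash
python3 st.py
```

```text
pos [ 0.4613 -0.1225  0.2226] dir [-0.177 -0.679 -0.713] ycl [ 0.968 -0.25  -0.002] q [-0.06  0.4  -0.27  2.01  0.75  1.35 -0.99] [-1.6 -1.9 -8.6]
```

>>> jog_arm --pt "0.0014 0.0055 -0.0015 -0.058 0.015 0 0" --pt "0.0014 0.0054 -0.0018 -0.058 0.015 0 0" --pt "0.0014 0.0053 -0.0021 -0.058 0.015 0 0" --pt "0.0013 0.0052 -0.0025 -0.058 0.015 0 0" --pt "0.0013 0.005 -0.0028 -0.058 0.015 0 0" --pt "0.0012 0.0049 -0.0031 -0.058 0.015 0 0" --pt "0.0012 0.0047 -0.0034 -0.058 0.015 0 0" --pt "0.0011 0.0045 -0.0037 -0.058 0.015 0 0"

```text
t: 14.8
eef_pos: [0.4722, -0.0811, 0.2022]
tool_rot: [0.358, 0.64, 0.495, -0.466]
contact_force: [-4.0, 1.1, -1.0]
gripper_width: 0.295
grasp_force: 63.7
```

```bash
python3 st.py
```

```text
pos [ 0.4722 -0.0811  0.2022] dir [-0.241 -0.92  -0.31 ] ycl [ 0.968 -0.253 -0.003] q [-0.3   0.69 -0.21  1.93  0.86  1.71 -1.25] [-4.   1.1 -1. ]
```

>>> jog_arm --pt "0 0 0 0 0 0 0.7" --pt "0 0.002 0.005 0 0 0 0.7" --pt "0.003 0.012 0.04 0 0 0 0.7" --pt "0.003 0.012 0.04 0 0 0 0.7" --pt "0.003 0.012 0.04 0 0 0 0.7" --pt "0 0 0.04 0.058 -0.015 0 0.7" --pt "0 -0.02 0.03 0.116 -0.03 0 0.7" --pt "0 -0.02 0.02 0.116 -0.03 0 0.7" --pt "0 -0.02 0 0.116 -0.03 0 0.7" --pt "0 -0.02 0 0.116 -0.03 0 0.7"

```text
t: 15.8
eef_pos: [0.4803, -0.1245, 0.4195]
tool_rot: [0.214, 0.741, 0.575, -0.273]
contact_force: [0.8, -0.8, -0.5]
gripper_width: 0.704
grasp_force: 0.0
```

```bash
python3 st.py
```

```text
pos [ 0.4803 -0.1245  0.4195] dir [-0.158 -0.632 -0.759] ycl [ 0.969 -0.247  0.004] q [-0.11  0.17 -0.16  1.77  0.63  1.6  -0.63] [ 0.8 -0.8 -0.5]
```

>>> jog_arm --pt "0.006 -0.015 0 0.137 -0.035 0 0.4" --pt "0.006 -0.015 0 0.137 -0.035 0 0.4" --pt "0.006 -0.015 0 0.137 -0.035 0 0.4" --pt "0.006 -0.015 0 0.137 -0.035 0 0.4" --pt "0.006 -0.015 0 0.137 -0.035 0 0.4" --pt "0.005 -0.02 -0.01 0 0 0.143 0.4" --pt "0 0 -0.01 0 0 0.143 0.4" --pt "0 0 -0.01 0 0 0.143 0.4" --pt "0 0 -0.01 0 0 0.143 0.4" --pt "0 0 -0.01 0 0 0.143 0.4"

```text
t: 16.8
eef_pos: [0.5147, -0.2195, 0.3681]
tool_rot: [0.006, 0.522, 0.853, -0.003]
contact_force: [-0.9, 0.2, 0.3]
gripper_width: 0.399
grasp_force: 0.0
```

>>> jog_arm --pt "0 0 0 0 0 0.143 0.4" --pt "0 0 0 0 0 0.143 0.4" --pt "0 0 0 0 0 0.143 0.4" --pt "0 0 0 0 0 0.143 0.4" --pt "0 0 0 0 0 0.143 0.4" --pt "0 0 0 0 0 0.143 0.4"

```text
t: 17.4
eef_pos: [0.5147, -0.2194, 0.3686]
tool_rot: [0.007, 0.12, 0.993, -0.003]
contact_force: [-0.5, -0.2, 0.6]
gripper_width: 0.401
grasp_force: 0.0
```

```bash
python3 st.py; python3 - <<'E'
from h import *
import pickle
cs={k:bot.read_camera(k) for k in("scene","top","wrist")};pickle.dump(cs,open("c6.pkl","wb"))
z=lambda im,x,y,w,h,W,H:cv2.resize(im[y:y+h,x:x+w],(W,H),interpolation=cv2.INTER_CUBIC)
im=cs["wrist"]["img"];print(proj(cs["wrist"],[.515,-.22,.111]))
r=np.zeros((600,800,3),np.uint8);r[:384,:512]=im;r[:384,512:800]=z(cs["top"]["img"],324,140,90,120,288,384);r[384:600,:324]=z(cs["scene"]["img"],100,130,120,80,324,216)
save("a6",r)
E
```

```text
pos [ 0.5147 -0.2194  0.3686] dir [ 0.014 -0.007 -1.   ] ycl [ 0.238  0.971 -0.004] q [ 0.43  0.2  -0.16  1.69  0.04  1.25  1.59] [-0.5 -0.2  0.6]
[254.53851923 158.29535644]
```

View pics/a6.png

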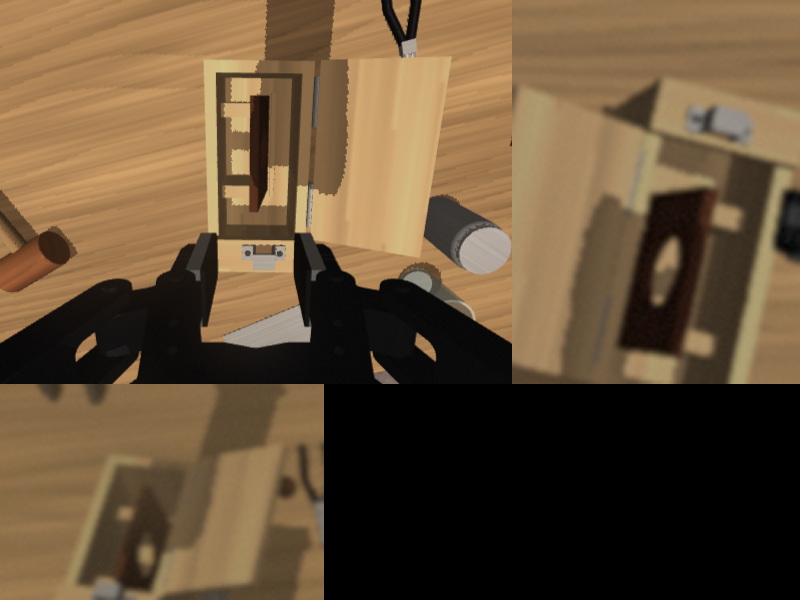

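The hatch lies back, fully open. The die's top edge runs from about (254,96) to (254,211) in the wrist view; I measure it now.

```bash
python3 - <<'E'
from h import *
import pickle
cs=pickle.load(open("c6.pkl","rb"));c=cs["wrist"];im=c["img"]
for v in(95,98,110,150,190,205,210,213):print(v,im[v,244:274,0].tolist())
o=np.array([.528,-.221]);th=-.25;Q=np.array([[np.cos(th),-np.sin(th)],[np.sin(th),np.cos(th)]])
for p in[(250,97),(258,97),(250,211),(257,211)]:
    w=onz(c,*p,.111);print(p,w.round(4),(Q.T@(w[:2]-o)).round(4))
print(proj(c,[*(o+Q@[-.115,-.044]),.12]),proj(c,[*(o+Q@[-.103,-.044]),.12]),proj(c,[*(o+Q@[-.103,.044]),.12]))
print("die top in top view, chest pts:")
E
```

```text
95 [211, 211, 210, 209, 209, 201, 154, 142, 142, 142, 133, 135, 136, 88, 88, 87, 83, 83, 81, 83, 80, 80, 81, 83, 85, 102, 124, 113, 125, 125]
98 [211, 211, 210, 209, 210, 195, 106, 81, 79, 80, 67, 46, 47, 45, 45, 40, 27, 25, 27, 27, 30, 25, 27, 27, 38, 82, 125, 113, 125, 125]
110 [210, 210, 210, 210, 210, 196, 109, 82, 82, 77, 47, 47, 48, 47, 45, 35, 28, 26, 27, 27, 28, 26, 26, 26, 48, 106, 126, 113, 125, 125]
150 [141, 186, 176, 124, 146, 192, 48, 48, 49, 50, 49, 50, 50, 47, 42, 31, 32, 39, 41, 41, 41, 40, 35, 41, 88, 126, 112, 125, 125, 125]
190 [209, 210, 210, 210, 201, 136, 86, 89, 89, 89, 85, 84, 83, 74, 42, 36, 34, 32, 33, 34, 32, 33, 65, 158, 205, 184, 210, 210, 202, 172]
205 [128, 134, 161, 162, 155, 113, 86, 89, 90, 91, 91, 88, 85, 75, 37, 39, 96, 190, 163, 163, 164, 165, 176, 202, 159, 156, 156, 154, 154, 152]
210 [127, 127, 126, 126, 121, 98, 86, 89, 91, 92, 92, 88, 81, 76, 71, 128, 126, 127, 126, 126, 128, 130, 129, 124, 121, 118, 117, 116, 115, 113]
213 [127, 128, 127, 126, 126, 126, 126, 125, 125, 126, 126, 128, 127, 129, 129, 128, 127, 127, 126, 126, 127, 130, 129, 125, 121, 117, 117, 115, 114, 114]
(250, 97) [ 0.4504 -0.2087  0.111 ] [-0.0783 -0.0073]
(258, 97) [ 0.4524 -0.2005  0.111 ] [-0.0783  0.0012]
(250, 211) [ 0.5735 -0.2402  0.111 ] [ 0.0489 -0.0073]
(257, 211) [ 0.5755 -0.2323  0.111 ] [0.0488 0.0008]
[213.16337363  58.86117182] [213.51652115  71.53589496] [300.51048011  71.87406606]
die top in top view, chest pts:
```

>>> jog_arm --pt "-0.002 -0.001 -0.04 0.065 -0.017 0 0.4" --pt "0 0 -0.045 0.065 -0.017 0 0.4" --pt "0 0 -0.045 0 0 0 0.4" --pt "0 0 -0.045 0 0 0 0.4" --pt "0 0 -0.025 0 0 0 0.4" --pt "0 0 0 0 0 0 0.4"

```text
t: 18.15
eef_pos: [0.511, -0.2187, 0.1632]
tool_rot: [0.011, 0.124, 0.99, 0.065]
contact_force: [-0.7, 0.8, -0.5]
gripper_width: 0.402
grasp_force: 0.0
```

```bash
python3 st.py;python3 - <<'E'
from h import *
c=bot.read_camera("wrist");im=c["img"];save("w7",im)
o=np.array([.528,-.221]);th=-.25;Q=np.array([[np.cos(th),-np.sin(th)],[np.sin(th),np.cos(th)]])
P=lambda x,y,z:proj(c,[*(o+Q@[x,y]),z])
a,b=P(-.0785,-.003,.111),P(.049,-.003,.111);print(a,b)
for t in(.15,.35):
    u,v=(a+(b-a)*t).astype(int);print(u,v,im[v,max(u-40,0):u+40:2,0].tolist())
E
```

```text
pos [ 0.511  -0.2187  0.1632] dir [ 0.038  0.127 -0.991] ycl [0.244 0.961 0.132] q [ 0.5   0.41 -0.17  1.91 -0.09  0.84  1.73] [-0.7  0.8 -0.5]
[237.08488664 107.9171455 ] [240.16985041 333.08322098]
237 141 [155, 156, 156, 156, 157, 157, 157, 157, 156, 156, 159, 158, 159, 161, 162, 151, 60, 60, 60, 62, 61, 62, 63, 62, 61, 59, 34, 74, 158, 103, 156, 156, 155, 151, 145, 146, 147, 148, 149, 151]
238 186 [167, 166, 166, 165, 165, 159, 158, 155, 154, 153, 152, 150, 150, 150, 152, 117, 64, 63, 62, 62, 66, 65, 65, 64, 63, 44, 56, 162, 107, 157, 157, 156, 152, 141, 144, 146, 147, 149, 152, 154]
```

>>> jog_arm --pt "0.001 -0.001 -0.025 0 0 0 0.4" --pt "0.0007 -0.0008 -0.025 0 0 0 0.4" --pt "0 0 0 0 0 0 0.4" --pt "0 0 0 0 0 0 0" --pt "0 0 0 0 0 0 0" --pt "0 0 0 0 0 0 0" --pt "0 0 0 0 0 0 0" --newtons 60

```text
t: 18.9
eef_pos: [0.5167, -0.2216, 0.1184]
tool_rot: [0.016, 0.122, 0.99, 0.064]
contact_force: [-2.1, -1.7, 8.2]
gripper_width: 0.093
grasp_force: 62.4
```

>>> jog_arm --pt "0 0 0.01 0 0 0 0" --pt "0 0 0.02 0 0 0 0" --pt "0 0 0.025 0 0 0 0" --pt "0 0 0.025 0 0 0 0" --pt "0 0 0.03 0 0 0 0" --pt "0 0 0.03 0 0 0 0" --pt "0 0 0.03 0 0 0 0" --pt "0 0 0.03 0 0 0 0" --pt "0 0 0.02 0 0 0 0"

```text
t: 19.8
eef_pos: [0.5154, -0.2207, 0.3393]
tool_rot: [0.015, 0.122, 0.99, 0.064]
contact_force: [0.6, 0.7, -1.4]
gripper_width: 0.097
grasp_force: 61.1
```

```bash
python3 st.py
```

```text
pos [ 0.5154 -0.2207  0.3393] dir [ 0.046  0.124 -0.991] ycl [0.239 0.962 0.131] q [ 0.5   0.23 -0.16  1.71 -0.1   1.2   1.71] [ 0.6  0.7 -1.4]
```

>>> jog_arm --pt "0.0028 0.0398 0 -0.0675 0.017 0 0" --pt "0.0028 0.0398 0 -0.0675 0.017 0 0" --pt "0.0028 0.0398 0 0 0 -0.005 0" --pt "0.0028 0.0398 0 0 0 -0.005 0" --pt "0.0028 0.0398 0 0 0 -0.005 0" --pt "0.0028 0.0398 0 0 0 0 0" --pt "0.0028 0.0398 0 0 0 0 0" --pt "0.0028 0.0398 0 0 0 0 0" --pt "0.0028 0.0398 0 0 0 0 0" --pt "0.0028 0.0398 0 0 0 0 0"

```text
t: 20.8
eef_pos: [0.5427, 0.1787, 0.3369]
tool_rot: [0.005, 0.129, 0.992, -0.004]
contact_force: [0.0, -0.2, -1.4]
gripper_width: 0.096
grasp_force: 61.1
```

>>> jog_arm --pt "0 0 0 0 0 0 0" --pt "0 0 -0.04 0 0 0 0" --pt "0 0 -0.04 0 0 0 0" --pt "0 0 -0.02 0 0 0 0" --pt "0 0 0 0 0 0 0"

```text
t: 21.3
eef_pos: [0.5411, 0.1757, 0.2333]
tool_rot: [0.002, 0.129, 0.992, -0.006]
contact_force: [-1.1, -0.7, -1.2]
gripper_width: 0.098
grasp_force: 61.0
```

```bash
python3 st.py; python3 - <<'E'
from h import *
import pickle
cs={k:bot.read_camera(k) for k in("scene","top","wrist")};pickle.dump(cs,open("c8.pkl","wb"))
z=lambda im,x,y,w,h,W,H:cv2.resize(im[y:y+h,x:x+w],(W,H),interpolation=cv2.INTER_CUBIC)
r=np.zeros((600,800,3),np.uint8);r[:300,:400]=z(cs["wrist"]["img"],0,0,512,384,400,300);r[:300,400:]=z(cs["scene"]["img"],230,130,120,90,400,300);r[300:,:400]=z(cs["top"]["img"],140,150,120,90,400,300)
save("a8",r)
E
```

```text
pos [0.5411 0.1757 0.2333] dir [ 0.003 -0.013 -1.   ] ycl [ 0.257  0.966 -0.011] q [-0.11  0.35 -0.4   1.81  0.17  1.01  0.73] [-1.1 -0.7 -1.2]
```

View pics/a8.png

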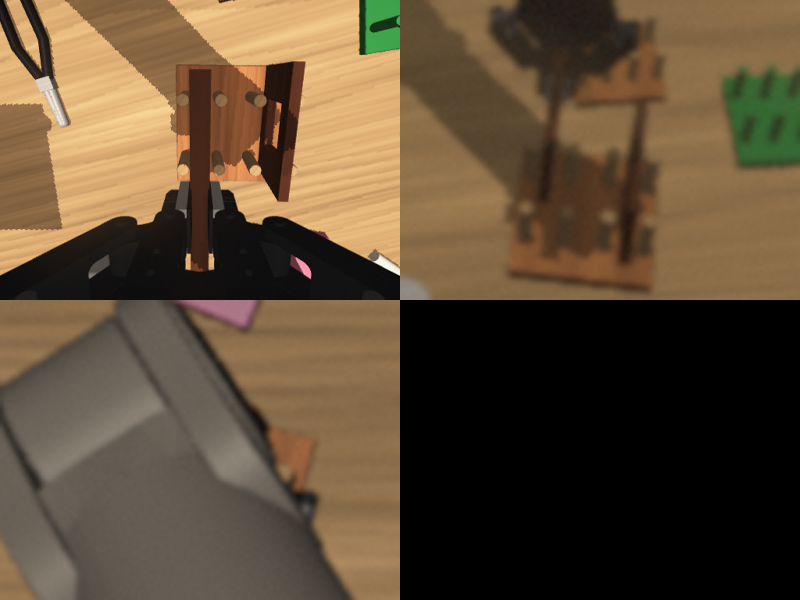

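The die is held upright over the free slot, lined up with the dowel rows. I check the dowel tops, which are near (221,100) and (260,100) in the composite.

```bash
python3 - <<'E'
from h import *
import pickle
c=pickle.load(open("c8.pkl","rb"))["wrist"];im=c["img"]
o=np.array([.550,.2165]);th=-.265;Q=np.array([[np.cos(th),-np.sin(th)],[np.sin(th),np.cos(th)]])
h=cv2.cvtColor(im,cv2.COLOR_RGB2HSV)
for x in(-.038,.038):
  for y in(-.06,-.02,.02,.06):
    p=proj(c,[*(o+Q@[x,y]),.078]);b=proj(c,[*(o+Q@[x,y]),.018]);print((x,y),p.round(1),b.round(1))
m=((h[...,1]<125)&(h[...,0]>8)&(h[...,0]<25)).astype(np.uint8);m[:,:215]=0;m[:85]=0;m[240:]=0;m[:,370:]=0
k,l,s,ce=cv2.connectedComponentsWithStats(m)
for q in range(1,k):
    if 60<s[q,4]<900:print(s[q],ce[q].round(1))
for x,y in[(-.075,-.072),(-.075,.072),(.075,-.072)]:print("corner",proj(c,[*(o+Q@[x,y]),.018]).round(1))
crop=im[75:265,210:400];save("w8",cv2.resize(crop,(570,570),interpolation=cv2.INTER_CUBIC))
E
```

```text
(-0.038, -0.06) [230.2 128.1] [234.9 122.5]
(-0.038, -0.02) [280.2 128.3] [276.2 122.7]
(-0.038, 0.02) [330.2 128.5] [317.6 122.9]
(-0.038, 0.06) [380.4 128.8] [359.  123.1]
(0.038, -0.06) [231.6 217.6] [235.8 197.7]
(0.038, -0.02) [278.1 217.9] [274.7 197.9]
(0.038, 0.02) [324.6 218.2] [313.6 198.2]
(0.038, 0.06) [371.2 218.4] [352.6 198.4]
[320 212  14  13 143] [326.5 217.9]
[269 230  75  10 534] [302.6 235.6]
corner [221.7  82.4]
corner [375.2  83. ]
corner [224.9 231.2]
```

View pics/w8.png

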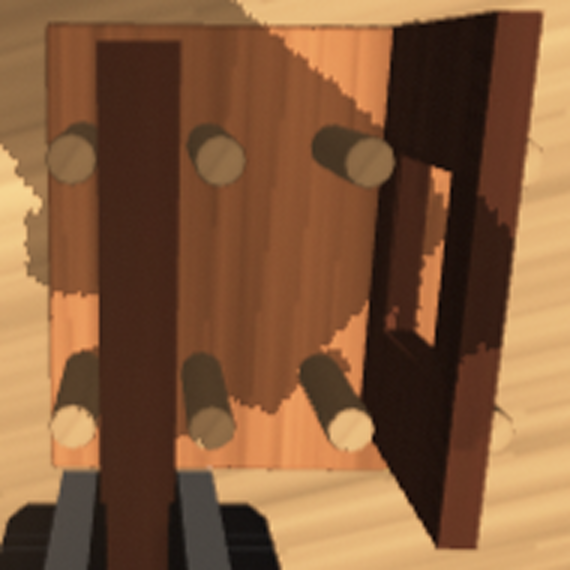

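>>> jog_arm --pt "0.0031 0.0038 0 0.013 0 0 0" --pt "0 0 -0.02 0 0 0 0" --pt "0 0 -0.02 0 0 0 0" --pt "0 0 -0.015 0 0 0 0" --pt "0 0 -0.015 0 0 0 0" --pt "0 0 -0.015 0 0 0 0" --pt "0 0 -0.012 0 0 0 0" --pt "0 0 0 0 0 0 0"

```text
t: 22.25
eef_pos: [0.5453, 0.1806, 0.1369]
tool_rot: [0.003, 0.129, 0.992, 0.001]
contact_force: [0.1, 0.2, -2.0]
gripper_width: 0.094
grasp_force: 61.0
```

```bash
python3 st.py
```

```text
pos [0.5453 0.1806 0.1369] dir [ 0.006  0.002 -1.   ] ycl [0.256 0.967 0.004] q [-0.14  0.47 -0.37  1.89  0.23  0.82  0.68] [ 0.1  0.2 -2. ]
```

>>> jog_arm --pt "0 0 -0.005 0 0 0 0" --pt "0 0 -0.004 0 0 0 0" --pt "0 0 -0.003 0 0 0 0" --pt "0 0 0 0 0 0 0"

```text
t: 22.65
eef_pos: [0.5462, 0.181, 0.1266]
tool_rot: [0.004, 0.129, 0.992, 0.002]
contact_force: [-1.0, 0.8, -2.1]
gripper_width: 0.098
grasp_force: 61.1
```

>>> jog_arm --pt "0 0 -0.002 0 0 0 0" --pt "0 0 -0.002 0 0 0 0" --pt "0 0 0 0 0 0 0"

```text
t: 22.95
eef_pos: [0.5464, 0.1819, 0.1246]
tool_rot: [0.005, 0.129, 0.992, 0.002]
contact_force: [-5.2, -1.2, 12.2]
gripper_width: 0.096
grasp_force: 63.1
```

The die is on the rack base, with about 14 N of contact. I release it and rise.

>>> jog_arm --pt "0 0 0.001 0 0 0 0.15" --pt "0 0 0 0 0 0 0.3" --pt "0 0 0 0 0 0 0.3" --pt "0 0 0.015 0 0 0 0.3" --pt "0 0 0.03 0 0 0 0.3" --pt "0 0 0.04 0 0 0 0.3" --pt "0 0 0.04 0 0 0 0.3" --pt "0 0 0 0 0 0 0.3" --pt "0 0 0 0 0 0 0.3"

```text
t: 23.85
eef_pos: [0.5469, 0.1813, 0.2506]
tool_rot: [0.006, 0.129, 0.992, 0.003]
contact_force: [0.1, -0.8, -1.1]
gripper_width: 0.298
grasp_force: 0.0
```

```bash
python3 st.py; python3 - <<'E'
from h import *
import pickle
c=bot.read_camera("wrist");im=c["img"];s=bot.read_camera("scene");pickle.dump((c,s),open("c9.pkl","wb"))
o=np.array([.5505,.2185]);th=-.265;Q=np.array([[np.cos(th),-np.sin(th)],[np.sin(th),np.cos(th)]])
P=lambda x,y,z:proj(c,[*(o+Q@[x,y]),z])
for x in(-.065,-.05,0,.03,.06):
    a=P(x,-.04,.118);u,v=a.astype(int);print(x,a.round(1),im[v,u-30:u+30:3,0].tolist() if 0<v<384 else "")
E
```

```text
pos [0.5469 0.1813 0.2506] dir [ 0.012  0.004 -1.   ] ycl [0.256 0.967 0.007] q [-0.1   0.34 -0.41  1.79  0.16  1.03  0.74] [ 0.1 -0.8 -1.1]
-0.065 [248.5  89.7] [105, 118, 133, 126, 129, 112, 113, 121, 121, 118, 112, 120, 121, 119, 116, 116, 113, 112, 103, 104]
-0.05 [248.5 111.6] [108, 118, 132, 127, 130, 110, 109, 119, 119, 118, 91, 59, 60, 62, 63, 114, 112, 111, 103, 106]
0 [248.6 179.6] [207, 212, 212, 213, 226, 205, 194, 194, 206, 208, 166, 66, 65, 67, 58, 116, 113, 114, 112, 122]
0.03 [248.6 217.1] [212, 207, 224, 213, 203, 216, 197, 205, 202, 200, 193, 69, 68, 64, 71, 205, 200, 190, 185, 193]
0.06 [248.7 252.5] [37, 37, 37, 126, 191, 191, 207, 213, 215, 216, 203, 113, 118, 116, 120, 218, 213, 209, 204, 204]
```

```bash
python3 - <<'E'
from h import *
import pickle
c,s=pickle.load(open("c9.pkl","rb"));im=c["img"]
o=np.array([.5505,.2185]);th=-.265;Q=np.array([[np.cos(th),-np.sin(th)],[np.sin(th),np.cos(th)]])
print([(v,int(im[v,255,0])) for v in list(range(88,112,2))+list(range(240,300,4))])
col=im[80:330,255,0];d=np.where(col<80)[0]+80;print(d.min(),d.max())
for v in(d.min(),255,270,280):print(v,(Q.T@(onz(c,255.5,v,.118)[:2]-o)).round(4))
save("a9",np.hstack([im,cv2.resize(s["img"][130:230,240:320],(288,384),interpolation=cv2.INTER_CUBIC)]))
E
```

```text
[(88, 119), (90, 119), (92, 71), (94, 60), (96, 60), (98, 60), (100, 61), (102, 61), (104, 61), (106, 62), (108, 60), (110, 62), (240, 113), (244, 118), (248, 118), (252, 118), (256, 118), (260, 201), (264, 202), (268, 219), (272, 214), (276, 207), (280, 192), (284, 184), (288, 211), (292, 208), (296, 203)]
92 226
92 [-0.0635 -0.0351]
255 [ 0.0622 -0.0345]
270 [ 0.0756 -0.0344]
280 [ 0.0847 -0.0344]
```

View pics/a9.png

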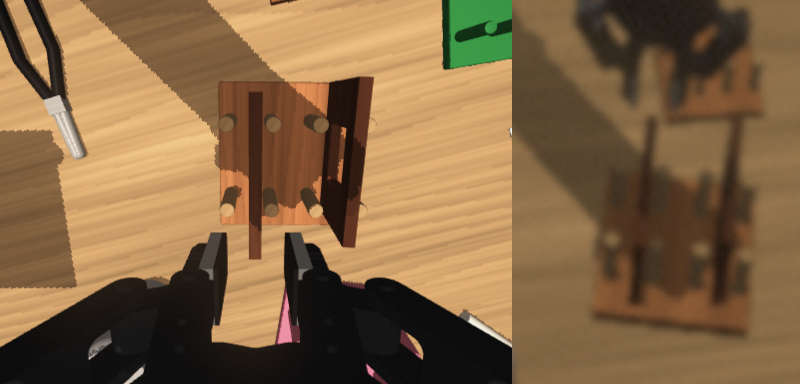

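The die stands upright in the slot between both dowel rows, its top edge running from (255,92) to (255,258). It is centred within about 1 mm along the slot, and the die_square is unmoved.

```bash
python3 -c "
from station import bot
print(bot.hand_in())"
```

```text
the job is handed in; nothing more can be done
None
```

The job is handed in, no verdict returned: the bolt is drawn, the hatch lies fully open, and the die stands upright in the rack's free slot at about y = -35 mm (the hatch knob slipped from the grip twice before it opened).

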